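# Load the analyser's reagent rack

## Robot

A 6-joint arm with a two-finger parallel gripper is mounted at the origin on the work surface. World frame = base frame: x ahead of the robot, y to its left, z up, the work surface at z = 0. Lengths are in m, angles in rad, forces in N, time in s.
With the tool pointing down it reaches from about 0.3 to 0.775 m from the base axis. Payload 14.6 kg.
Tool frame: the origin (TCP) lies on the centre line of the jaws, within the pads' length; the fingertips stand 22 mm ahead of it and the grasp point (between the pads) lies 3 mm ahead of it; y points along the fingers, x is the direction in which the jaws open and shut, and the axes are right-handed (so a half turn about y gives the same grasp; the last joint's range is limited). The gripper opens to 94 mm and grips with 3 to 60 N. Pads are 16 mm wide; open, the fingers measure 119 mm over their backs; the gripper's body (75 mm by 177 mm) begins 78 mm behind the grasp point.
Start: joints at [-1.389, 0.3, 1.521, -0, 1.321, -0.067], TCP at [0.135, -0.533, 0.227] pointing down, gripper open.
Joint ranges: [-3.03, 3.03], [-0.79, 2.21], [0.23, 2.52], [-1.04, 4.18], [0, 3.07], [-2.55, 2.55]. Speed limits (rad/s): [2.22, 2.22, 2.57, 3.14, 3.14, 3.14].

## Interface

Orientations are given as a rotation vector (axis times angle).
In Python, from plant import bot gives the robot as it stands. The module is installed in compiled form; this text tells all that it offers.
- The arm moves only by the shell command python3 -m inch 'ROWS' [OPENING]. ROWS is JSON, a list of rows, each a list of 6 numbers: the shift along the tool's x, y, z in m, then the turn, a rotation vector about the tool's x, y, z in degrees. In form: [[dx, dy, dz, rx, ry, rz], ...]. A call has 1 to 10 rows; each row shifts and turns the commanded pose from where the row before left it, along the tool's axes as they then stand; what a row does not reach is not made up. A row lasts 1/12 s, in which the tool goes at most 41.7 mm and 7.16 degrees, less where a joint would pass 70% of its speed; a pose out of reach is approached as far as the arm can. A call is refused whole if a number of a shift passes 0.0417 or a number of a turn 7.16, either way. A call with a gripper value outside its range is refused whole. OPENING is the opening in per cent of the stroke, from 0 (shut) to 100 (fully open), set as the call begins (- or left out, the last holds). The fingers move at their own pace and stop on an object; the grip force is fixed at half the most. Time passes only in rows, so rows that do not move let the fingers close. It gives the time, the measured TCP pose, the force and the opening at its end, in the units of the state.
- bot.get_state(): the state, without advancing time (a new reading comes with each control period).
- bot.camera(name): name is "scene" or "top" or "wrist"; returns (picture, depth): 480x640x3 uint8, red, green, blue; 480x640 float32, m along the optical axis (not along the pixel's ray), 0 where there is no reading.
- bot.get_calibration(name): a dict with "camera_matrix" (3x3 intrinsics, pixels), "R" (3x3) and "t" (3): a world point X has camera coordinates R X + t. Camera axes: x right, y down, z forward; pixel columns grow to the right and rows downward; lengths in m; the calibration is good to about 2 mm. A picture is of the moment at which its call begins: read the wrist's pose just before it. get_calibration takes no time and is no camera call; for the wrist camera it gives the pose at the moment of the call.
- bot.close_job(): hands the job in, once; it reports no verdict.
The state is a dict: "t": time; "joints": joint angles; "dq": joint speeds; "effort": joint torques, N m; "eef_pos": TCP position; "orientation": TCP orientation; "force": force on the tool from outside, world axes, zero at the start; "moment": the same for the moment, N m; "finger_gap": opening from 0.0 (shut) to 1.0 (fully open).
Only numpy, scipy, OpenCV 4.12 (cv2) and the standard library are available. Lean on these libraries where they do the work, as an engineer would, in place of code of your own. Each camera call takes 0.05 s, during which the arm holds its last target.

## Task

Load the analyser's reagent rack: take the four reagent containers from the delivery tray and stand each one in the adapter whose well has its shape and size, fully down on the floor of the well. Keep the containers upright and set them down rather than dropping them, and leave the tube rack and the specimen cup where they are.

Things in the scene. Friction and masses are not known exactly. Their poses are not given: they have to be found in the camera images.
- bottle_round_large: Large round bottle, standing (like the others) on a fixed low steel tray with a 12 mm rim: body 58 mm diameter and 72 mm high, sloping shoulder, then a screw cap 34 mm in diameter from 92 to 114 mm (its top) above the origin. About 0.2 kg. White plastic, grey screw cap, plain paper label. Origin: centre of the underside; z up.
- bottle_round_small: Small round bottle, standing: body 38 mm diameter and 46 mm high, sloping shoulder, then a screw cap 28 mm in diameter from 60 to 82 mm (its top) above the origin. About 0.06 kg. White plastic, grey screw cap, plain paper label. Origin: centre of the underside; z up.
- bottle_square: Square bottle, standing: body 50 x 50 mm (sides along its x and y axes) and 68 mm high, sloping shoulder, then a screw cap 34 mm in diameter from 82 to 104 mm (its top) above the origin. About 0.17 kg. White plastic, grey screw cap, plain paper label. Origin: centre of the underside; z up.
- pack_oblong: Oblong twin reagent pack, standing: body 72 mm long (along its x axis), 34 mm wide (along its y axis), 64 mm high; two small screw caps 23 mm in diameter side by side on top, 18 mm either way from the middle along x, their tops at 81 mm. About 0.14 kg. White plastic, grey caps, plain paper label. Origin: centre of the underside; z up. Easily gripped across its 34 mm width.
- adapter_round_large: Fixed dark grey block 104 x 104 x 30 mm, one of four in an aluminium rack (2 x 2, 108 mm apart); underside 8 mm, top 38 mm above the bench. Origin: centre of its underside; z up. Central well open upward, 24 mm deep, floor (black) 6 mm above the origin, walls tapering inwards: round, 76 mm in diameter at the mouth, 66 mm at the floor, for the large round bottle.
- adapter_round_small: Fixed dark grey block 104 x 104 x 30 mm, one of four in an aluminium rack (2 x 2, 108 mm apart); underside 8 mm, top 38 mm above the bench. Origin: centre of its underside; z up. Central well open upward, 24 mm deep, floor (black) 6 mm above the origin, walls tapering inwards: round, 56 mm in diameter at the mouth, 46 mm at the floor, for the small round bottle.
- adapter_square: Fixed dark grey block 104 x 104 x 30 mm, one of four in an aluminium rack (2 x 2, 108 mm apart); underside 8 mm, top 38 mm above the bench. Origin: centre of its underside; z up. Central well open upward, 24 mm deep, floor (black) 6 mm above the origin, walls tapering inwards: square, sides along the block's x and y axes, 68 mm at the mouth, 58 mm at the floor, for the square bottle.
- adapter_oblong: Fixed dark grey block 104 x 104 x 30 mm, one of four in an aluminium rack (2 x 2, 108 mm apart); underside 8 mm, top 38 mm above the bench. Origin: centre of its underside; z up. Central well open upward, 24 mm deep, floor (black) 6 mm above the origin, walls tapering inwards: oblong, along the block's x by y axes 90 x 52 mm at the mouth, 80 x 42 mm at the floor, for the oblong pack.
- sample_rack: Bystander: green tube rack holding capped blood tubes, 58 x 156 mm (long side along its y axis), 98 mm high, on the bench beyond the work. Origin: centre of the underside. Not to be disturbed.
- specimen_cup: Bystander: specimen cup with white lid, 65 mm in diameter, 72 mm high, on the bench to the left of the rack. Origin: centre of the underside. Not to be disturbed.
Things that resemble listed ones, but are neither listed nor needed, are in the scene too. Leave any green look-alike of the pack_oblong alone. What is shaped like the bottle_round_small but purple is not meant.

How it is judged:
At the end, for the whole second after the job is handed in: Each of the four containers stands in its own matching adapter: within 10 mm of the well's centre, its underside on the well's floor (less than 10 mm above the block's underside, the floor being at 6 mm), upright within 0.1 rad, at rest (horizontal distance between bottle_round_large and adapter_round_large below 0.01 m and z of bottle_round_large in the frame of adapter_round_large below 0.01 m and angle between each of bottle_round_large, bottle_round_small, bottle_square, pack_oblong's own z axis and vertical below 0.1 rad and linear speed of each of bottle_round_large, bottle_round_small, bottle_square, pack_oblong below 0.02 m/s and angular speed of each of bottle_round_large, bottle_round_small, bottle_square, pack_oblong below 0.2 rad/s and horizontal distance between bottle_round_small and adapter_round_small below 0.01 m and z of bottle_round_small in the frame of adapter_round_small below 0.01 m and horizontal distance between bottle_square and adapter_square below 0.01 m and z of bottle_square in the frame of adapter_square below 0.01 m and horizontal distance between pack_oblong and adapter_oblong below 0.01 m and z of pack_oblong in the frame of adapter_oblong below 0.01 m); the robot touches nothing.
It fails at once if a container is tipped over (more than 35 degrees from upright) (angle between any of bottle_round_large, bottle_round_small, bottle_square, pack_oblong's own z axis and vertical above 0.61 rad).
It fails at once if a container is dropped or thrown (moves out of the fingers faster than 0.8 m/s) ((linear speed of bottle_round_large above 0.8 m/s and contact force between each of the arm, the fingers and bottle_round_large below 0.01 N) or (linear speed of bottle_round_small above 0.8 m/s and contact force between each of the arm, the fingers and bottle_round_small below 0.01 N) or (linear speed of bottle_square above 0.8 m/s and contact force between each of the arm, the fingers and bottle_square below 0.01 N) or (linear speed of pack_oblong above 0.8 m/s and contact force between each of the arm, the fingers and pack_oblong below 0.01 N)).
It fails at once if the tube rack is disturbed (shifted more than 20 mm or tilted) (distance of sample_rack from where it was at the start of the episode above 0.02 m or angle between sample_rack's own z axis and vertical above 0.2 rad).
It fails at once if the specimen cup is disturbed (shifted more than 20 mm or tilted) (distance of specimen_cup from where it was at the start of the episode above 0.02 m or angle between specimen_cup's own z axis and vertical above 0.2 rad).
It also fails if it takes over 125 s, if anything falls off the work surface, if the arm or the gripper's body presses on something with over 40 N, if the wrist force passes 120 N, or if a joint passes its speed limit or range.

## Working session

There is one attempt and no reset: what is moved stays moved. The work goes in short steps, Python scripts to look and compute and a shell command to move; the robot and the scene stay as the last step left them, time stands still between calls to the robot, and variables do not carry over. Pictures are saved under pics/ and viewed, and the job is handed in when it is done.

```bash
mkdir -p pics
cat > h.py <<'E'
from plant import bot
import numpy as np, cv2
def snap(n,f):
    c=bot.get_calibration(n); p,d=bot.camera(n)
    cv2.imwrite(f'pics/{f}.png',p[:,:,::-1]); np.savez(f'pics/{f}.npz',p=p,d=d,K=c['camera_matrix'],R=c['R'],t=c['t'])
    return p,d,c
def world(d,c):
    K=np.array(c['camera_matrix'] if 'camera_matrix' in c else c['K']);R=np.array(c['R']);t=np.array(c['t'])
    v,u=np.mgrid[:480,:640]
    P=np.stack([(u-K[0,2])/K[0,0]*d,(v-K[1,2])/K[1,1]*d,d],-1)
    return (P-t)@R
E
python3 - <<'E'
from h import *
s=bot.get_state();print(s)
snap('top','top0');snap('scene','scene0')
E
```

```text
{'t': 0.0, 'joints': array([-1.38860426e+00,  3.00456750e-01,  1.52155436e+00, -7.39319056e-06,
        1.32070798e+00, -6.66155126e-02]), 'dq': array([ 0.00113937, -0.00022852, -0.00025816, -0.00052591, -0.00154103,
       -0.00115772]), 'effort': array([-2.99245774e-03, -5.31813025e+01, -3.52745390e+01,  7.07251928e-02,
        2.44299212e-02, -7.96303311e-05]), 'eef_pos': array([ 0.13538217, -0.53284101,  0.22690549]), 'orientation': array([-1.31591083,  1.02456904, -1.02315816]), 'force': array([-0.43563119, -0.48798067, -0.59523236]), 'moment': array([-0.02689996, -0.02021156,  0.03757123]), 'finger_gap': 0.9995133896100566}
```

View pics/top0.png

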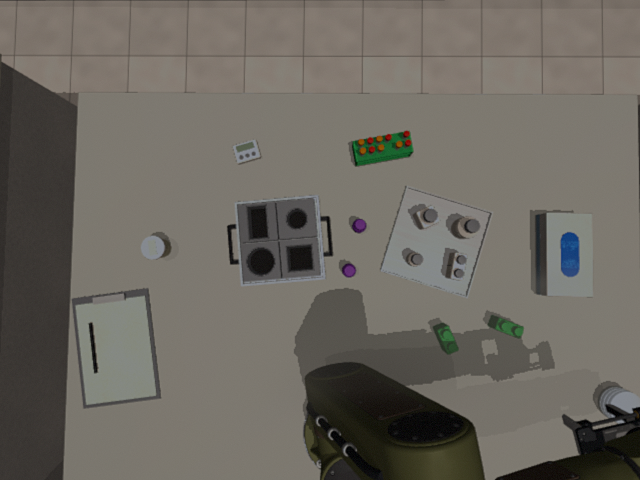

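View pics/scene0.png

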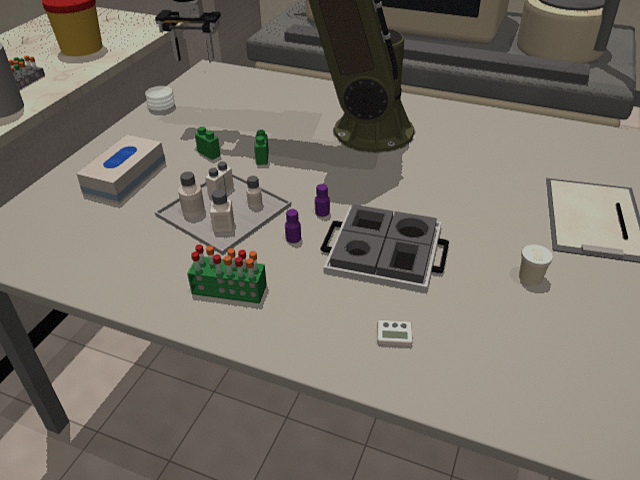

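Run:
```python
from h import *
z=np.load('pics/top0.npz'); W=world(z['d'],z); p=z['p']
print(W[240,280],W[218,297]); print(z['K'][0,0], z['d'][240,280])
c=-(z['R'].T@z['t']); print('cam',c)
# tray objects
def comp(name,m):
    n,l,s,ce=cv2.connectedComponentsWithStats(m.astype(np.uint8))
    for i in range(1,n):
        if s[i,4]>15:
            q=W[l==i]; r=cv2.minAreaRect(q[:,:2].astype(np.float32)*1000)
            print(name,ce[i].round(1),s[i,4],'med',np.median(q,0).round(4),'mid',((q.min(0)+q.max(0))/2).round(4),'rect',[np.round(x,1) for x in r])
roi=np.zeros((480,640),bool); roi[180:300,375:500]=1
for lo,hi in((.055,.075),(.075,.09),(.095,.12),):
    comp(f'{lo}-{hi}',roi&(W[...,2]>lo)&(W[...,2]<hi))
roi[:]=0; roi[190:290,228:335]=1
comp('floor',roi&(W[...,2]<.027)&(W[...,2]>.011))
comp('block',roi&(W[...,2]>.030)&(W[...,2]<.05))
comp('rack',roi&(W[...,2]>.005)&(W[...,2]<.05))
im=cv2.resize(p[180:305,220:500],None,fx=2.85,fy=2.85,interpolation=cv2.INTER_CUBIC);cv2.imwrite('pics/crop0.png',im[:,:,::-1])
```

```text
[0.52892443 0.19969167 0.0055669 ] [0.59083093 0.1520029  0.01442421]
451.041855453378 1.2704495
cam [0.47852511 0.04770337 1.27149833]
0.055-0.075 [425.5 217.5] 174 med [ 0.5875 -0.1903  0.0704] mid [ 0.594  -0.1999  0.0652] rect [array([ 594.1, -201.6]), array([50. , 52.1]), np.float64(26.4)]
0.055-0.075 [459.3 229.2] 57 med [ 0.5593 -0.282   0.0647] mid [ 0.565  -0.2928  0.0651] rect [array([ 561.3, -289. ]), array([56.4, 23.6]), np.float64(18.8)]
0.055-0.075 [457.  266.2] 222 med [ 0.4635 -0.2755  0.0677] mid [ 0.4624 -0.2832  0.0649] rect [array([ 463. , -282.7]), array([35.7, 71.4]), np.float64(81.6)]
0.055-0.075 [412.4 258.6] 17 med [ 0.4831 -0.1603  0.0669] mid [ 0.4792 -0.1634  0.0649] rect [array([ 479. , -162.9]), array([29.7, 12. ]), np.float64(3.4)]
0.075-0.09 [422.2 214. ] 17 med [ 0.5971 -0.1839  0.0775] mid [ 0.6005 -0.1845  0.0808] rect [array([ 601.6, -183.7]), array([ 9.2, 21.6]), np.float64(64.3)]
0.075-0.09 [465.5 227.7] 189 med [ 0.5607 -0.2934  0.0816] mid [ 0.5679 -0.3038  0.0824] rect [array([ 566. , -302.4]), array([56.4, 48.5]), np.float64(16.5)]
0.075-0.09
[... 1409 characters left out ...]
91 0.1417 0.0156] mid [0.4791 0.1411 0.019 ] rect [array([479.5, 141.4]), array([63.5, 63.8]), np.float64(6.0)]
floor [261.3 261.3] 494 med [0.4689 0.2501 0.0155] mid [0.4679 0.2472 0.019 ] rect [array([468.2, 248.3]), array([69.1, 71.7]), np.float64(73.7)]
block [279.5 220.2] 2048 med [0.5814 0.1938 0.0384] mid [0.5814 0.2044 0.0382] rect [array([581.6, 205.3]), array([104.6, 212.6]), np.float64(5.7)]
block [280.1 259.6] 1804 med [0.4742 0.1944 0.0384] mid [0.4743 0.1941 0.0382] rect [array([474. , 194.5]), array([104. , 212.3]), np.float64(5.6)]
rack [279.5 240.4] 7501 med [0.5265 0.1976 0.0323] mid [0.5296 0.1997 0.0257] rect [array([527.6, 200.6]), array([247.3, 294.5]), np.float64(5.2)]
```

View pics/crop0.png

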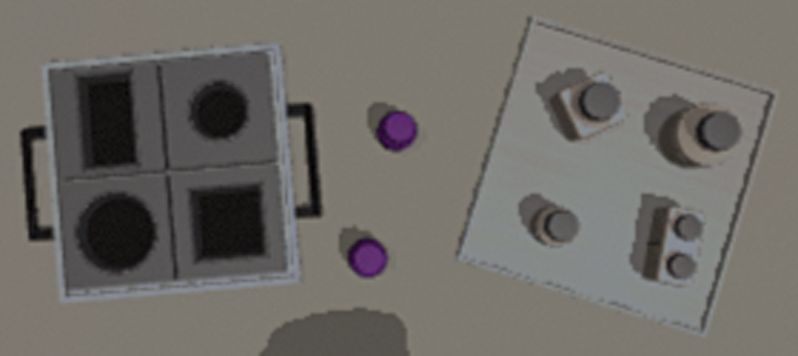

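```bash
cat > go.py <<'E'
import sys
from h import *
from scipy.spatial.transform import Rotation as Ro
def go(x,y,z,a):
    s=bot.get_state(); R=Ro.from_rotvec(s['orientation']); M=R.as_matrix()
    cur=np.degrees(np.arctan2(M[1,0],M[0,0])); d=(a-cur+90)%180-90
    R2=Ro.from_euler('z',d,degrees=True)*R
    D=np.array([x,y,z])-s['eef_pos']
    print('t',round(s['t'],2),'pos',s['eef_pos'].round(4),'jaw',cur.round(1),'tilt',np.degrees(np.arccos(-M[2,1])).round(2),'F',s['force'].round(1),'gap',round(s['finger_gap']*94,1),'mm j6',s['joints'][5].round(2))
    print('ry',round(-d,2),'deg; shift before yaw',(R.inv().apply(D)*1000).round(1),'after yaw',(R2.inv().apply(D)*1000).round(1),'mm')
    print('level fix', np.degrees((Ro.from_matrix(M).inv()).apply(np.cross(M[:,1],[0,0,-1]))).round(2))
if __name__=='__main__': go(*map(float,sys.argv[1:5]))
E
python3 - <<'E'
from h import *
from scipy.spatial.transform import Rotation as Ro
print(Ro.from_rotvec(bot.get_state()['orientation']).as_matrix().round(3))
E
python3 go.py .463 -.283 .24 79.6
```

```text
[[ 0.246 -0.     0.969]
 [-0.969  0.001  0.246]
 [-0.001 -1.     0.   ]]
t 0.1 pos [ 0.1354 -0.5329  0.2269] jaw -75.7 tilt 0.06 F [0.5 0.5 0.5] gap 94.2 mm j6 -0.07
ry 24.65 deg; shift before yaw [-161.5  -12.9  379.1] after yaw [-304.9  -12.7  277.1] mm
level fix [-0.   -0.   -0.06]
```

```bash
python3 -m inch '[[0,-0.003,0,0,6,0],[0,-0.003,0,0,6,0],[0,-0.003,0,0,6,0],[0,-0.003,0,0,6.6,0],[-0.02,0,0.018,0,0,0],[-0.025,0,0.023,0,0,0],[-0.025,0,0.023,0,0,0],[-0.025,0,0.023,0,0,0],[-0.025,0,0.023,0,0,0],[-0.025,0,0.023,0,0,0]]' 100
python3 -m inch '[[-0.025,0,0.023,0,0,0],[-0.025,0,0.023,0,0,0],[-0.025,0,0.023,0,0,0],[-0.025,0,0.023,0,0,0],[-0.02,0,0.018,0,0,0],[-0.02,0,0.017,0,0,0],[-0.015,0,0.011,0,0,0],[0,0,0,0,0,0],[0,0,0,0,0,0]]'
python3 go.py .463 -.283 .24 79.6
python3 -c "
from h import *
snap('wrist','w1')"
```

```text
t: 0.93
eef_pos: [0.2933, -0.413, 0.2393]
orientation: [-1.118, 1.341, -1.341]
force: [0.9, -0.1, -0.6]
finger_gap: 1.0
t: 1.68
eef_pos: [0.456, -0.2862, 0.2391]
orientation: [-1.12, 1.34, -1.339]
force: [-0.4, -0.6, 0.3]
finger_gap: 1.001
t 1.68 pos [ 0.456  -0.2862  0.2391] jaw -100.3 tilt 0.04 F [-0.4 -0.6  0.3] gap 94.1 mm j6 1.12
ry 0.15 deg; shift before yaw [-4.4 -0.9  6.3] after yaw [-4.4 -0.9  6.3] mm
level fix [ 0.04 -0.   -0.01]
```

View pics/w1.png

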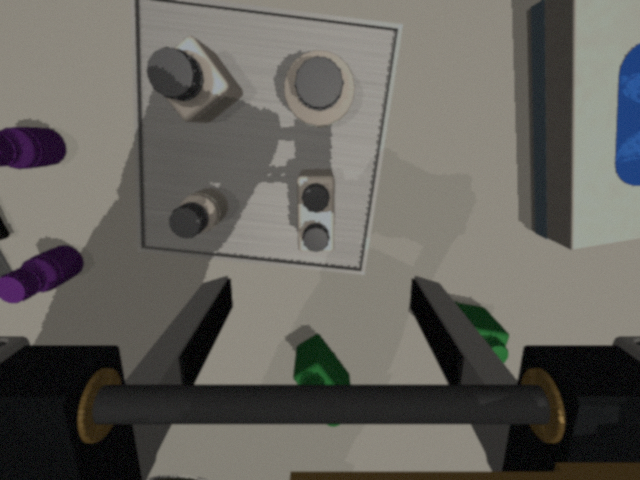

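Run:
```python
from h import *
z=np.load('pics/w1.npz'); W=world(z['d'],z); p=z['p']
roi=np.zeros((480,640),bool); roi[25:265,140:395]=1
g=p.astype(int).max(-1)
def comp(name,m):
    n,l,s,ce=cv2.connectedComponentsWithStats(m.astype(np.uint8))
    for i in range(1,n):
        if s[i,4]>60:
            q=W[l==i]; r=cv2.minAreaRect(q[:,:2].astype(np.float32)*1000)
            print(name,ce[i].round(0),s[i,4],'zmed',np.median(q[:,2]).round(4),'rect',[np.round(x,1) for x in r])
for lo,hi in((.055,.071),(.064,.0695),(.081,.09),(.103,.112),(.112,.122)):
    comp(f'{lo}-{hi}',roi&(W[...,2]>lo)&(W[...,2]<hi))
```

```text
0.055-0.071 [204.  83.] 1264 zmed 0.0692 rect [array([ 596. , -200.7]), array([50.9, 50.3]), np.float64(25.7)]
0.055-0.071 [315. 209.] 1557 zmed 0.0665 rect [array([ 465.5, -283.1]), array([34.3, 71.1]), np.float64(79.2)]
0.055-0.071 [201. 211.] 186 zmed 0.0657 rect [array([ 485.7, -179.1]), array([28.5, 11.6]), np.float64(18.7)]
0.064-0.0695 [208.  85.] 420 zmed 0.0679 rect [array([ 588.8, -214.1]), array([35.2, 64.8]), np.float64(62.7)]
0.064-0.0695 [315. 210.] 1445 zmed 0.0666 rect [array([ 465.5, -283.1]), array([34. , 70.9]), np.float64(80.0)]
0.064-0.0695 [200. 211.] 106 zmed 0.0665 rect [array([ 486. , -179.2]), array([28.3, 11.1]), np.float64(20.6)]
0.081-0.09 [196.  81.] 154 zmed 0.0878 rect [array([ 591.9, -211.4]), array([13. , 33.5]), np.float64(70.0)]
0.081-0.09 [319.  98.] 714 zmed 0.0831 rect [array([ 567.7, -304.7]), array([46.8, 43.2]), np.float64(83.6)]
0.081-0.09 [315. 198.] 548 zmed 0.0838 rect [array([ 483. , -285.7]), array([22.2, 22.5]), np.float64(45.1)]
0.081-0.09 [185. 222.] 817 zmed 0.0849 rect [array([ 482.7, -171.6]), array([27.6, 27.7]), np.float64(74.0)]
0.081-0.09 [315. 239.] 500 zmed 0.0838 rect [array([ 447.5, -279.9]), array([22.2, 22.2]), np.float64(87.0)]
0.103-0.112 [170.  72.] 1893 zmed 0.107 rect [array([ 596. , -201.3]), array([34.3, 34. ]), np.float64(70.7)]
0.112-0.122 [318.  82.] 1960 zmed 0.1169 rect [array([ 569.5, -305.1]), array([34.2, 34.3]), np.float64(36.7)]
```

```bash
python3 go.py .4643 -.2829 .055 80.5
```

```text
t 1.73 pos [ 0.4556 -0.2868  0.2392] jaw -100.3 tilt 0.04 F [-0.2 -0.4  0.2] gap 93.5 mm j6 1.12
ry -0.82 deg; shift before yaw [ -5.3 184.2   8. ] after yaw [ -5.2 184.2   8.1] mm
level fix [ 0.04 -0.   -0.01]
```

```bash
python3 -m inch '[[-0.0052,0.008,0.008,0,-0.8,0],[0,0.022,0,0,0,0],[0,0.025,0,0,0,0],[0,0.025,0,0,0,0],[0,0.025,0,0,0,0],[0,0.025,0,0,0,0],[0,0.02,0,0,0,0],[0,0.016,0,0,0,0],[0,0.012,0,0,0,0],[0,0.006,0,0,0,0]]' 80
python3 -m inch '[[0,0,0,0,0,0],[0,0,0,0,0,0]]'
python3 go.py .4643 -.2829 .055 80.5
```

```text
t: 2.57
eef_pos: [0.464, -0.2829, 0.0536]
orientation: [-1.126, 1.333, -1.33]
force: [0.2, 0.4, 0.2]
finger_gap: 0.8
t: 2.73
eef_pos: [0.4648, -0.2832, 0.0558]
orientation: [-1.126, 1.331, -1.331]
force: [-1.2, -0.5, -0.1]
finger_gap: 0.802
t 2.73 pos [ 0.4648 -0.2832  0.0558] jaw -99.6 tilt 0.02 F [-1.2 -0.5 -0.1] gap 75.3 mm j6 1.12
ry -0.06 deg; shift before yaw [-0.2  0.8 -0.6] after yaw [-0.2  0.8 -0.6] mm
level fix [-0.02 -0.    0.01]
```

```bash
python3 -m inch '[[0,0,0,0,0,0],[0,0,0,0,0,0],[0,0,0,0,0,0],[0,0,0,0,0,0],[0,0,0,0,0,0],[0,0,0,0,0,0],[0,0,0,0,0,0],[0,0,0,0,0,0]]' 0
python3 go.py .4643 -.2829 .19 95.7
```

```text
t: 3.4
eef_pos: [0.4647, -0.2829, 0.0555]
orientation: [-1.126, 1.331, -1.331]
force: [0.3, 0.8, 1.0]
finger_gap: 0.362
t 3.4 pos [ 0.4647 -0.2829  0.0555] jaw -99.5 tilt 0.01 F [0.3 0.8 1. ] gap 34.1 mm j6 1.12
ry -15.24 deg; shift before yaw [ 1.000e-01 -1.345e+02 -4.000e-01] after yaw [  -0.  -134.5   -0.4] mm
level fix [-0.01  0.   -0.  ]
```

```bash
python3 -m inch '[[0,-0.006,0,0,0,0],[0,-0.012,0,0,0,0],[0,-0.02,0,0,0,0],[0,-0.022,0,0,0,0],[0,-0.022,0,0,0,0],[0,-0.022,0,0,-3,0],[0,-0.022,0,0,-4,0],[0,-0.015,0,0,-4,0],[0,-0.009,0,0,-4.2,0],[0,0,0,0,0,0]]'
python3 go.py .5761 .259 .205 95.7
```

```text
t: 4.23
eef_pos: [0.4652, -0.2833, 0.2086]
orientation: [-1.255, 1.13, -1.137]
force: [0.8, 0.4, -1.0]
finger_gap: 0.361
t 4.23 pos [ 0.4652 -0.2833  0.2086] jaw -84.1 tilt 0.25 F [ 0.8  0.4 -1. ] gap 33.9 mm j6 0.85
ry 0.15 deg; shift before yaw [-528.2    2.6  165.6] after yaw [-528.6    2.6  164.2] mm
level fix [-0.19  0.    0.16]
```

```bash
python3 -m inch '[[-0.008,0,0.003,0,0,0],[-0.016,0,0.005,0,0,0],[-0.024,0,0.0075,0,0,0],[-0.024,0,0.0075,0,0,0],[-0.024,0,0.0075,0,0,0],[-0.024,0,0.0075,0,0,0],[-0.024,0,0.0075,0,0,0],[-0.024,0,0.0075,0,0,0],[-0.024,0,0.0075,0,0,0],[-0.024,0,0.0075,0,0,0]]'
python3 -m inch '[[-0.024,0,0.0075,0,0,0],[-0.024,0,0.0075,0,0,0],[-0.024,0,0.0075,0,0,0],[-0.024,0,0.0075,0,0,0],[-0.024,0,0.0075,0,0,0],[-0.024,0,0.0075,0,0,0],[-0.024,0,0.0075,0,0,0],[-0.024,0,0.0075,0,0,0],[-0.024,0,0.0075,0,0,0],[-0.024,0,0.0075,0,0,0]]'
python3 -m inch '[[-0.024,0,0.008,0,0,0],[-0.02,0,0.006,0,0,0],[-0.01,0,0.003,0,0,0],[-0.006,0,0.002,0,0,0],[0,0,0,0,0,0],[0,0,0,0,0,0]]'
python3 go.py .5761 .259 .0665 95.7
python3 -c "
from h import *
snap('wrist','w2');snap('top','t2')"
```

```text
t: 5.07
eef_pos: [0.5107, -0.0594, 0.2047]
orientation: [-1.254, 1.139, -1.137]
force: [0.3, -0.4, -0.8]
finger_gap: 0.359
t: 5.9
eef_pos: [0.5614, 0.1867, 0.2045]
orientation: [-1.255, 1.139, -1.138]
force: [0.1, 0.3, -0.6]
finger_gap: 0.354
t: 6.4
eef_pos: [0.5749, 0.2459, 0.2051]
orientation: [-1.255, 1.137, -1.137]
force: [-0.5, -0.5, -0.8]
finger_gap: 0.363
t 6.4 pos [0.5749 0.2459 0.2051] jaw -84.4 tilt 0.04 F [-0.5 -0.5 -0.8] gap 34.1 mm j6 1.82
ry -0.1 deg; shift before yaw [-12.9 138.6   2.6] after yaw [-12.9 138.6   2.6] mm
level fix [ 0.04 -0.    0.02]
```

View pics/w2.png

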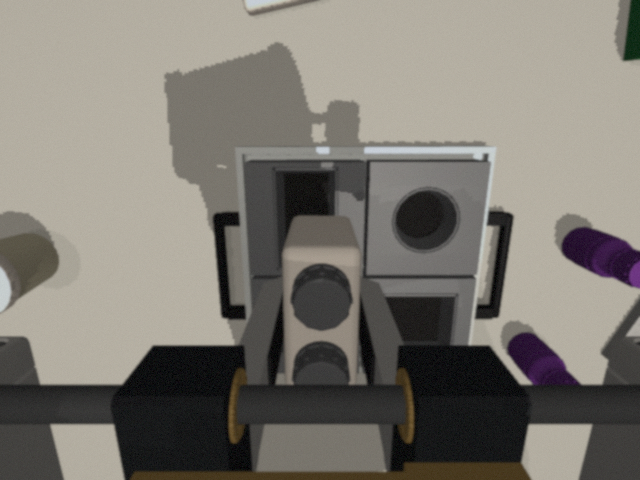

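View pics/t2.png

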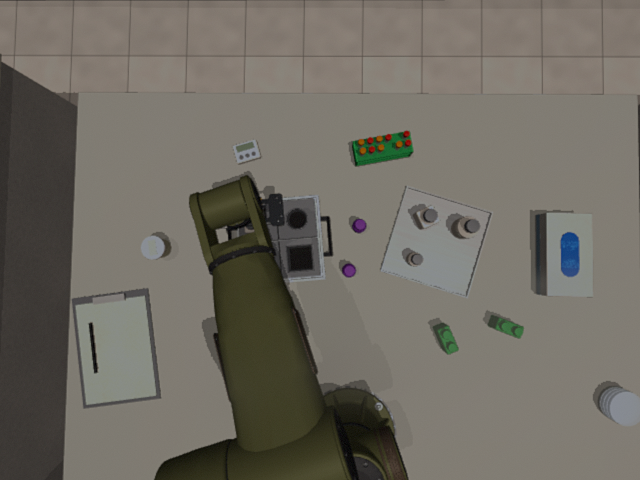

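Run:
```python
from h import *
z=np.load('pics/w2.npz'); W=world(z['d'],z)
roi=np.zeros((480,640),bool); roi[165:272,368:488]=1
m=roi&(W[...,2]<.030)
n,l,s,ce=cv2.connectedComponentsWithStats(m.astype(np.uint8))
for i in range(1,n):
    if s[i,4]>60:
        q=W[l==i]; print(ce[i],s[i],cv2.minAreaRect(q[:,:2].astype(np.float32)*1000))
m=roi&(abs(W[...,2]-.038)<.002)
q=W[m];print('block',cv2.minAreaRect(q[:,:2].astype(np.float32)*1000))
# well floor of small
m=roi&(W[...,2]<.0165); n,l,s,ce=cv2.connectedComponentsWithStats(m.astype(np.uint8)); i=1+s[1:,4].argmax(); q=W[l==i];print('floor',cv2.minAreaRect(q[:,:2].astype(np.float32)*1000), np.median(q[:,2]))
```

```text
[483.85531915 242.59361702] [477 189  11  83 470] ((575.5513916015625, 84.17172241210938), (90.7101821899414, 17.99310874938965), 11.385268211364746)
[423.11151811 217.7960928 ] [ 395  190   58   56 2457] ((587.4096069335938, 149.97299194335938), (47.61857604980469, 52.1370964050293), 69.91443634033203)
block ((588.5498657226562, 152.27984619140625), (98.4561767578125, 104.96578979492188), 5.608185768127441)
floor ((588.1094970703125, 151.20973205566406), (44.81645584106445, 46.48646545410156), 69.82597351074219) 0.014261466063841047
```

```bash
python3 -m inch '[[-0.008,0,0.002,0,0,0],[-0.005,0.01,0.0013,0,0,0],[0,0.02,0,0,0,0],[0,0.022,0,0,0,0],[0,0.022,0,0,0,0],[0,0.016,0,0,0,0],[0,0.012,0,0,0,0],[0,0,0,0,0,0],[0,0,0,0,0,0],[0,0,0,0,0,0]]'
python3 go.py .5768 .259 .0665 95.7
```

```text
t: 7.33
eef_pos: [0.5776, 0.2601, 0.1045]
orientation: [-1.253, 1.135, -1.137]
force: [0.3, 0.5, -1.1]
finger_gap: 0.356
t 7.33 pos [0.5776 0.2601 0.1045] jaw -84.3 tilt 0.09 F [ 0.3  0.5 -1.1] gap 33.5 mm j6 1.84
ry -0.05 deg; shift before yaw [ 1.  38.  -0.9] after yaw [ 1.  38.  -0.9] mm
level fix [-0.09 -0.   -0.02]
```

```bash
python3 -m inch '[[0.0005,0.008,-0.0005,0,0,0],[0,0.008,0,0,0,0],[0,0.008,0,0,0,0],[0,0.006,0,0,0,0],[0,0.004,0,0,0,0],[0,0.002,0,0,0,0],[0,0.001,0,0,0,0],[0,0,0,0,0,0],[0,0,0,0,0,0]]'
python3 go.py .5768 .259 .0665 95.7
```

```text
t: 8.08
eef_pos: [0.5767, 0.2593, 0.0666]
orientation: [-1.254, 1.136, -1.136]
force: [-0.1, 0.3, -1.0]
finger_gap: 0.363
t 8.08 pos [0.5767 0.2593 0.0666] jaw -84.3 tilt 0.02 F [-0.1  0.3 -1. ] gap 34.1 mm j6 1.84
ry -0.05 deg; shift before yaw [0.3 0.1 0. ] after yaw [0.3 0.1 0. ] mm
level fix [-0.02 -0.   -0.01]
```

```bash
python3 -m inch '[[0,0.001,0,0,0,0],[0,0,0,0,0,0],[0,0,0,0,0,0]]'; python3 -m inch '[[0,0.001,0,0,0,0],[0,0,0,0,0,0],[0,0,0,0,0,0]]'
```

```text
t: 8.33
eef_pos: [0.5769, 0.2594, 0.0665]
orientation: [-1.253, 1.136, -1.136]
force: [-3.9, -0.8, 7.3]
finger_gap: 0.358
t: 8.58
eef_pos: [0.5769, 0.2594, 0.0665]
orientation: [-1.253, 1.135, -1.136]
force: [-9.1, -2.5, 17.3]
finger_gap: 0.365
```

```bash
python3 -m inch '[[0,-0.0015,0,0,0,0],[0,0,0,0,0,0],[0,0,0,0,0,0]]'; python3 -m inch '[[0,0,0,0,0,0],[0,0,0,0,0,0],[0,0,0,0,0,0],[0,0,0,0,0,0],[0,0,0,0,0,0]]' 75; python3 -m inch '[[0,-0.008,0,0,0,0],[0,-0.015,0,0,0,0],[0,-0.025,0,0,0,0],[0,-0.025,0,0,0,0],[0,-0.025,0,0,0,0],[0,-0.025,0,0,0,0],[0,-0.02,0,0,0,0],[0,-0.01,0,0,0,0],[0,0,0,0,0,0]]'
python3 go.py .5683 -.305 .22 80
python3 -c "
from h import *
snap('wrist','w3')"
```

```text
t: 8.83
eef_pos: [0.5769, 0.2594, 0.0665]
orientation: [-1.253, 1.136, -1.136]
force: [-1.1, -0.6, 6.6]
finger_gap: 0.353
t: 9.25
eef_pos: [0.5766, 0.2592, 0.0658]
orientation: [-1.254, 1.136, -1.136]
force: [0.8, -0.4, 0.2]
finger_gap: 0.679
t: 10.0
eef_pos: [0.5772, 0.2595, 0.2217]
orientation: [-1.251, 1.134, -1.137]
force: [-0.0, 0.4, 1.1]
finger_gap: 0.747
t 10.0 pos [0.5772 0.2595 0.2217] jaw -84.3 tilt 0.23 F [-0.   0.4  1.1] gap 70.2 mm j6 1.84
ry 15.66 deg; shift before yaw [560.9   0.8 -64.6] after yaw [557.5   1.4  89.2] mm
level fix [-0.23  0.   -0.06]
```

View pics/w3.png

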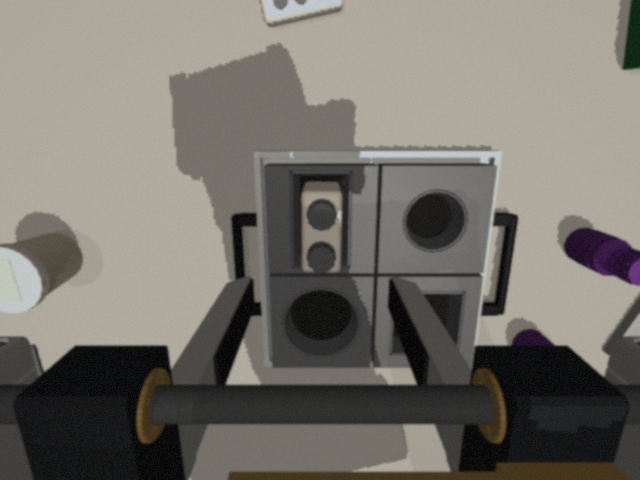

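```bash
python3 -m inch '[[0.01,0,-0.001,0,0,0],[0.02,0,-0.002,0,0,0],[0.032,0,-0.004,0,0,0],[0.032,0,-0.004,0,0,0],[0.032,0,-0.004,0,0,0],[0.032,0,-0.004,0,0,0],[0.032,0,-0.004,0,0,0],[0.032,0,-0.004,0,0,0],[0.032,0,-0.004,0,0,0],[0.032,0,-0.004,0,0,0]]' 80
python3 -m inch '[[0.032,0,-0.004,0,0,0],[0.032,0,-0.004,0,0,0],[0.032,0,-0.004,0,0,0],[0.032,0,-0.004,0,0,0],[0.032,0,-0.004,0,0,0],[0.032,0,-0.004,0,0,0],[0.032,0,-0.004,0,0,0],[0.03,0,-0.003,0,0,0],[0.015,0,-0.001,0,0,0],[0,0,0,0,0,0]]'
python3 go.py .5683 -.305 .0555 95.7
python3 - <<'E'
from h import *
z=np.load('pics/w3.npz'); W=world(z['d'],z)
roi=np.zeros((480,640),bool); roi[175:275,295:350]=1
for lo,hi in((.068,.085),(.09,.1)):
    m=roi&(W[...,2]>lo)&(W[...,2]<hi); q=W[m]; print(np.median(q[:,2]),cv2.minAreaRect(q[:,:2].astype(np.float32)*1000))
E
```

```text
t: 10.88
eef_pos: [0.5689, -0.0309, 0.2173]
orientation: [-1.256, 1.138, -1.135]
force: [1.1, 0.4, 0.4]
finger_gap: 0.8
t: 11.72
eef_pos: [0.5631, -0.3028, 0.2166]
orientation: [-1.254, 1.141, -1.136]
force: [-0.3, 0.5, -0.5]
finger_gap: 0.805
t 11.72 pos [ 0.5631 -0.3028  0.2166] jaw -84.5 tilt 0.17 F [-0.3  0.5 -0.5] gap 75.7 mm j6 0.93
ry -0.24 deg; shift before yaw [  2.9 161.1   5.4] after yaw [  2.9 161.1   5.4] mm
level fix [ 0.15  0.   -0.08]
0.07750692208582542 ((577.4506225585938, 259.24090576171875), (71.55500793457031, 34.12718200683594), 4.772897720336914)
0.09476019126600815 ((577.44384765625, 259.3453063964844), (58.843814849853516, 23.873456954956055), 4.978115558624268)
```

```bash
python3 -m inch '[[0.0025,0.005,0.005,0,0,0],[0,0.018,0,0,0,0],[0,0.025,0,0,0,0],[0,0.025,0,0,0,0],[0,0.025,0,0,0,0],[0,0.025,0,0,0,0],[0,0.018,0,0,0,0],[0,0.012,0,0,0,0],[0,0.007,0,0,0,0],[0,0,0,0,0,0]]'
python3 go.py .5683 -.305 .0555 95.7
```

```text
t: 12.55
eef_pos: [0.5695, -0.3007, 0.0575]
orientation: [-1.255, 1.138, -1.134]
force: [-0.8, -0.1, 0.5]
finger_gap: 0.797
t 12.55 pos [ 0.5695 -0.3007  0.0575] jaw -84.3 tilt 0.13 F [-0.8 -0.1  0.5] gap 74.9 mm j6 0.93
ry -0.0 deg; shift before yaw [ 4.1  2.  -1.6] after yaw [ 4.1  2.  -1.6] mm
level fix [ 0.1   0.   -0.08]
```

```bash
python3 -m inch '[[0.002,0.001,-0.0005,0,0,0],[0.002,0.0005,-0.0005,0,0,0],[0,0,0,0,0,0],[0,0,0,0,0,0]]'
python3 go.py .5683 -.305 .0555 95.7
```

```text
t: 12.88
eef_pos: [0.5695, -0.3061, 0.0583]
orientation: [-1.254, 1.135, -1.137]
force: [0.8, -0.3, 0.8]
finger_gap: 0.803
t 12.88 pos [ 0.5695 -0.3061  0.0583] jaw -84.4 tilt 0.07 F [ 0.8 -0.3  0.8] gap 75.5 mm j6 0.92
ry -0.06 deg; shift before yaw [-1.2  2.8 -1.1] after yaw [-1.2  2.8 -1.1] mm
level fix [-0.06 -0.    0.04]
```

```bash
python3 -m inch '[[-0.001,0.002,-0.001,0,0,0],[0,0,0,0,0,0],[0,0,0,0,0,0],[0,0,0,0,0,0],[0,0,0,0,0,0],[0,0,0,0,0,0],[0,0,0,0,0,0]]' 0
python3 go.py .5683 -.305 .0555 95.7;  python3 -m inch '[[0,-0.006,0,0,0,0],[0,-0.012,0,0,0,0],[0,-0.02,0,0,0,0],[0,-0.022,0,0,0,0],[0,-0.022,0,0,0,0],[0,-0.022,0,0,0,0],[0,-0.022,0,0,0,0],[0,-0.015,0,0,0,0],[0,-0.009,0,0,0,0],[0,0,0,0,0,0]]'
python3 go.py .4692 .2482 .205 95.7
```

```text
t: 13.47
eef_pos: [0.5681, -0.3048, 0.0555]
orientation: [-1.254, 1.136, -1.136]
force: [-0.4, 0.6, -0.3]
finger_gap: 0.615
t 13.47 pos [ 0.5681 -0.3048  0.0555] jaw -84.3 tilt 0.01 F [-0.4  0.6 -0.3] gap 57.8 mm j6 0.92
ry -0.04 deg; shift before yaw [ 0.2 -0.   0.1] after yaw [ 0.2 -0.   0.1] mm
level fix [ 0.   -0.   -0.01]
t: 14.3
eef_pos: [0.5687, -0.3052, 0.2083]
orientation: [-1.253, 1.133, -1.139]
force: [-0.9, -0.2, -1.5]
finger_gap: 0.615
t 14.3 pos [ 0.5687 -0.3052  0.2083] jaw -84.3 tilt 0.22 F [-0.9 -0.2 -1.5] gap 57.8 mm j6 0.92
ry -0.05 deg; shift before yaw [-560.5    1.8  -44.5] after yaw [-560.5    1.8  -44. ] mm
level fix [-0.18  0.    0.13]
```

```bash
python3 -m inch '[[-0.008,0,-0.0005,0,0,0],[-0.016,0,-0.001,0,0,0],[-0.024,0,-0.002,0,0,0],[-0.024,0,-0.002,0,0,0],[-0.024,0,-0.002,0,0,0],[-0.024,0,-0.002,0,0,0],[-0.024,0,-0.002,0,0,0],[-0.024,0,-0.002,0,0,0],[-0.024,0,-0.002,0,0,0],[-0.024,0,-0.002,0,0,0]]'
python3 -m inch '[[-0.024,0,-0.002,0,0,0],[-0.024,0,-0.002,0,0,0],[-0.024,0,-0.002,0,0,0],[-0.024,0,-0.002,0,0,0],[-0.024,0,-0.002,0,0,0],[-0.024,0,-0.002,0,0,0],[-0.024,0,-0.002,0,0,0],[-0.024,0,-0.002,0,0,0],[-0.024,0,-0.002,0,0,0],[-0.024,0,-0.002,0,0,0]]'
python3 -m inch '[[-0.024,0,-0.002,0,0,0],[-0.024,0,-0.001,0,0,0],[-0.018,0,-0.001,0,0,0],[-0.01,0,-0.001,0,0,0],[0,0,0,0,0,0],[0,0,0,0,0,0]]'
python3 go.py .4694 .2482 .067 95.7
```

```text
t: 15.13
eef_pos: [0.5283, -0.0899, 0.2041]
orientation: [-1.255, 1.138, -1.135]
force: [-0.1, -0.6, -1.6]
finger_gap: 0.612
t: 15.97
eef_pos: [0.4846, 0.1466, 0.2042]
orientation: [-1.256, 1.137, -1.135]
force: [0.2, -0.2, -1.3]
finger_gap: 0.614
t: 16.47
eef_pos: [0.473, 0.2202, 0.2048]
orientation: [-1.256, 1.136, -1.135]
force: [0.2, -0.6, -1.7]
finger_gap: 0.614
t 16.47 pos [0.473  0.2202 0.2048] jaw -84.3 tilt 0.07 F [ 0.2 -0.6 -1.7] gap 57.7 mm j6 1.84
ry -0.0 deg; shift before yaw [-28.3 137.8  -0.7] after yaw [-28.3 137.8  -0.7] mm
level fix [ 0.06 -0.    0.03]
```

```bash
python3 -m inch '[[-0.014,0,-0.0005,0,0,0],[-0.014,0.008,0,0,0,0],[0,0.02,0,0,0,0],[0,0.022,0,0,0,0],[0,0.022,0,0,0,0],[0,0.016,0,0,0,0],[0,0.012,0,0,0,0],[0,0,0,0,0,0],[0,0,0,0,0,0],[0,0,0,0,0,0]]'
python3 go.py .4694 .2482 .067 95.7
```

```text
t: 17.3
eef_pos: [0.4707, 0.2478, 0.1063]
orientation: [-1.253, 1.136, -1.137]
force: [0.3, -0.1, -1.3]
finger_gap: 0.617
t 17.3 pos [0.4707 0.2478 0.1063] jaw -84.4 tilt 0.06 F [ 0.3 -0.1 -1.3] gap 58.0 mm j6 1.89
ry -0.09 deg; shift before yaw [-0.5 39.3 -1.3] after yaw [-0.5 39.3 -1.3] mm
level fix [-0.06  0.   -0.02]
```

```bash
python3 -m inch '[[-0.0005,0.008,-0.001,0,0,0],[0,0.008,0,0,0,0],[0,0.008,0,0,0,0],[0,0.006,0,0,0,0],[0,0.004,0,0,0,0],[0,0.003,0,0,0,0],[0,0.001,0,0,0,0],[0,0,0,0,0,0],[0,0,0,0,0,0]]'
python3 go.py .4694 .2482 .067 95.7;python3 -m inch '[[0,0.001,0,0,0,0],[0,0,0,0,0,0],[0,0,0,0,0,0]]'
```

```text
t: 18.05
eef_pos: [0.4693, 0.2487, 0.0677]
orientation: [-1.254, 1.136, -1.136]
force: [0.1, -0.4, -1.2]
finger_gap: 0.616
t 18.05 pos [0.4693 0.2487 0.0677] jaw -84.3 tilt 0.02 F [ 0.1 -0.4 -1.2] gap 57.9 mm j6 1.89
ry -0.04 deg; shift before yaw [0.5 0.7 0.1] after yaw [0.5 0.7 0.1] mm
level fix [-0.02 -0.   -0.01]
t: 18.3
eef_pos: [0.4692, 0.2486, 0.0666]
orientation: [-1.254, 1.136, -1.136]
force: [-0.0, 0.3, -1.6]
finger_gap: 0.616
```

```bash
python3 -m inch '[[0,0.001,0,0,0,0],[0,0,0,0,0,0],[0,0,0,0,0,0]]'
```

```text
t: 18.55
eef_pos: [0.4693, 0.2487, 0.0664]
orientation: [-1.254, 1.136, -1.136]
force: [-3.9, -2.8, 10.4]
finger_gap: 0.617
```

```bash
python3 -m inch '[[0,-0.001,0,0,0,0],[0,0,0,0,0,0],[0,0,0,0,0,0]]'; python3 -m inch '[[0,0,0,0,0,0],[0,0,0,0,0,0],[0,0,0,0,0,0],[0,0,0,0,0,0],[0,0,0,0,0,0]]' 85; python3 -m inch '[[0,-0.008,0,0,0,0],[0,-0.015,0,0,0,0],[0,-0.025,0,0,0,0],[0,-0.025,0,0,0,0],[0,-0.025,0,0,0,0],[0,-0.025,0,0,0,0],[0,-0.02,0,0,0,0],[0,-0.01,0,0,0,0],[0,0,0,0,0,0]]'
python3 go.py .4815 -.1712 .22 95.7
```

```text
t: 18.8
eef_pos: [0.4692, 0.2486, 0.0664]
orientation: [-1.254, 1.136, -1.136]
force: [-0.4, -0.0, -0.2]
finger_gap: 0.611
t: 19.22
eef_pos: [0.4692, 0.2486, 0.0664]
orientation: [-1.254, 1.136, -1.136]
force: [-0.1, 0.4, -0.4]
finger_gap: 0.852
t: 19.97
eef_pos: [0.4697, 0.2489, 0.2218]
orientation: [-1.251, 1.134, -1.137]
force: [-0.3, 0.3, 0.3]
finger_gap: 0.853
t 19.97 pos [0.4697 0.2489 0.2218] jaw -84.3 tilt 0.22 F [-0.3  0.3  0.3] gap 80.2 mm j6 1.89
ry -0.04 deg; shift before yaw [419.2   1.2 -29.7] after yaw [419.2   1.2 -30. ] mm
level fix [-0.21 -0.   -0.07]
```

```bash
python3 -m inch '[[0.01,0,-0.001,0,0,0],[0.02,0,-0.001,0,0,0],[0.032,0,-0.002,0,0,0],[0.032,0,-0.002,0,0,0],[0.032,0,-0.002,0,0,0],[0.032,0,-0.002,0,0,0],[0.032,0,-0.002,0,0,0],[0.032,0,-0.002,0,0,0],[0.032,0,-0.002,0,0,0],[0.032,0,-0.002,0,0,0]]' 60
python3 -m inch '[[0.032,0,-0.003,0,0,0],[0.032,0,-0.003,0,0,0],[0.032,0,-0.003,0,0,0],[0.024,0,-0.002,0,0,0],[0.012,0,-0.001,0,0,0],[0,0,0,0,0,0],[0,0,0,0,0,0],[0,0,0,0,0,0]]'
python3 go.py .4815 -.1712 .081 95.7
python3 -c "
from h import *
snap('top','t3');snap('wrist','w4')"
```

```text
t: 20.8
eef_pos: [0.4783, -0.0398, 0.2179]
orientation: [-1.256, 1.138, -1.135]
force: [1.1, 0.5, 0.8]
finger_gap: 0.6
t: 21.47
eef_pos: [0.4803, -0.1693, 0.2189]
orientation: [-1.255, 1.137, -1.135]
force: [0.8, 0.4, 0.6]
finger_gap: 0.6
t 21.47 pos [ 0.4803 -0.1693  0.2189] jaw -84.3 tilt 0.05 F [0.8 0.4 0.6] gap 56.4 mm j6 1.06
ry -0.01 deg; shift before yaw [  2.1 137.9   1.1] after yaw [  2.1 137.9   1.1] mm
level fix [ 0.04 -0.   -0.03]
```

View pics/w4.png

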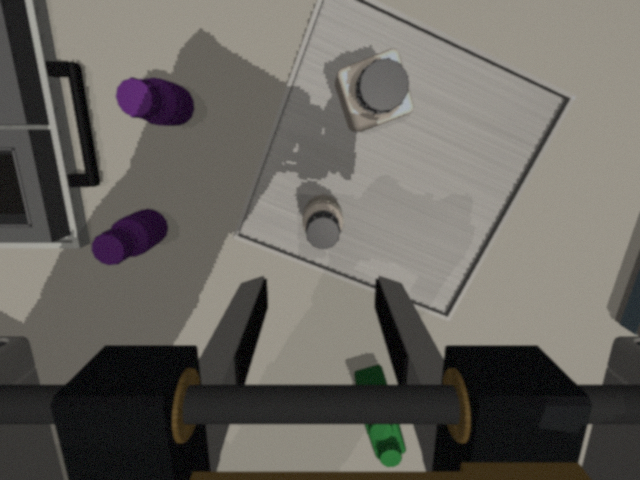

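```bash
python3 - <<'E'
from h import *
z=np.load('pics/w4.npz'); W=world(z['d'],z)
def f(roi,lo,hi,W):
    m=np.zeros((480,640),bool); m[roi]=1; m&=(W[...,2]>lo)&(W[...,2]<hi); q=W[m]; print(m.sum(),np.median(q[:,2]),cv2.minAreaRect(q[:,:2].astype(np.float32)*1000))
f(np.s_[200:260,290:350],.08,.09,W)
f(np.s_[40:140,325:420],.1,.112,W)
f(np.s_[40:140,325:420],.055,.0725,W)
z=np.load('pics/top0.npz')
z=np.load('pics/t3.npz'); W=world(z['d'],z)
f(np.s_[235:285,240:280],.115,.14,W)
E
python3 -m inch '[[0.002,0.008,0.001,0,0,0],[0,0.018,0,0,0,0],[0,0.025,0,0,0,0],[0,0.025,0,0,0,0],[0,0.025,0,0,0,0],[0,0.018,0,0,0,0],[0,0.012,0,0,0,0],[0,0.007,0,0,0,0],[0,0,0,0,0,0],[0,0,0,0,0,0]]'
python3 go.py .4815 -.1712 .081 95.7
```

```text
909 0.0848059334773051 ((483.2665100097656, -170.63050842285156), (27.927162170410156, 28.984952926635742), 4.564077377319336)
2138 0.10679689146098771 ((595.9176025390625, -200.547607421875), (34.01959228515625, 34.85944747924805), 10.273908615112305)
1726 0.07013095377016679 ((595.9733276367188, -200.45896911621094), (49.973270416259766, 50.0878791809082), 25.766586303710938)
151 0.1282406036335825 ((468.5611877441406, 247.07798767089844), (31.888198852539062, 33.38688278198242), 87.99433135986328)
t: 22.4
eef_pos: [0.4818, -0.172, 0.0816]
orientation: [-1.254, 1.136, -1.136]
force: [0.6, -0.9, -0.3]
finger_gap: 0.603
t 22.4 pos [ 0.4818 -0.172   0.0816] jaw -84.3 tilt 0.0 F [ 0.6 -0.9 -0.3] gap 56.7 mm j6 1.06
ry -0.02 deg; shift before yaw [-0.8  0.6 -0.3] after yaw [-0.8  0.6 -0.3] mm
level fix [-0. -0.  0.]
```

```bash
python3 -m inch '[[0,0,0,0,0,0],[0,0,0,0,0,0],[0,0,0,0,0,0],[0,0,0,0,0,0],[0,0,0,0,0,0],[0,0,0,0,0,0],[0,0,0,0,0,0]]' 0
python3 -m inch '[[0,-0.006,0,0,0,0],[0,-0.012,0,0,0,0],[0,-0.02,0,0,0,0],[0,-0.022,0,0,0,0],[0,-0.022,0,0,0,0],[0,-0.022,0,0,0,0],[0,-0.022,0,0,0,0],[0,-0.012,0,0,0,0],[0,0,0,0,0,0]]'
python3 go.py .588 .1518 .22 95.7
```

```text
t: 22.98
eef_pos: [0.4818, -0.1723, 0.0817]
orientation: [-1.254, 1.136, -1.137]
force: [-0.0, -0.7, 2.0]
finger_gap: 0.287
t: 23.73
eef_pos: [0.4824, -0.1725, 0.2224]
orientation: [-1.253, 1.132, -1.139]
force: [0.1, 0.8, -0.4]
finger_gap: 0.292
t 23.73 pos [ 0.4824 -0.1725  0.2224] jaw -84.3 tilt 0.25 F [ 0.1  0.8 -0.4] gap 27.4 mm j6 1.06
ry -0.04 deg; shift before yaw [-312.3    2.2  137. ] after yaw [-312.2    2.2  137.3] mm
level fix [-0.22 -0.    0.12]
```

```bash
python3 -m inch '[[-0.008,0,0.004,0,0,0],[-0.016,0,0.007,0,0,0],[-0.024,0,0.0105,0,0,0],[-0.024,0,0.0105,0,0,0],[-0.024,0,0.0105,0,0,0],[-0.024,0,0.0105,0,0,0],[-0.024,0,0.0105,0,0,0],[-0.024,0,0.0105,0,0,0],[-0.024,0,0.0105,0,0,0],[-0.024,0,0.0105,0,0,0]]'
python3 -m inch '[[-0.024,0,0.0105,0,0,0],[-0.024,0,0.0105,0,0,0],[-0.024,0,0.0105,0,0,0],[-0.014,0,0.006,0,0,0],[-0.01,0,0.004,0,0,0],[0,0,0,0,0,0],[0,0,0,0,0,0],[0,0,0,0,0,0]]'
python3 go.py .588 .1518 .0925 95.7
python3 -c "
from h import *
snap('wrist','w5')"
```

```text
t: 24.57
eef_pos: [0.5546, 0.0541, 0.2179]
orientation: [-1.256, 1.138, -1.135]
force: [0.7, -1.4, -0.2]
finger_gap: 0.291
t: 25.23
eef_pos: [0.5866, 0.1507, 0.2192]
orientation: [-1.254, 1.137, -1.137]
force: [-0.3, -0.1, -0.9]
finger_gap: 0.293
t 25.23 pos [0.5866 0.1507 0.2192] jaw -84.4 tilt 0.03 F [-0.3 -0.1 -0.9] gap 27.5 mm j6 1.66
ry -0.09 deg; shift before yaw [ -0.9 126.7   1.6] after yaw [ -0.9 126.7   1.6] mm
level fix [ 0.03 -0.    0.01]
```

View pics/w5.png

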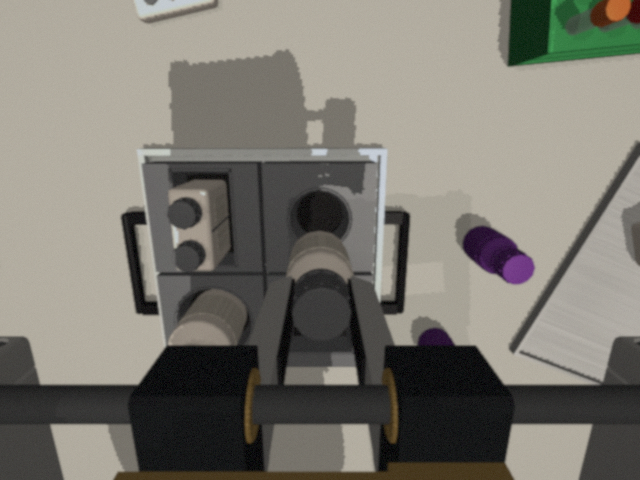

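```bash
python3 -m inch '[[-0.001,0.008,0.001,0,0,0],[0,0.02,0,0,0,0],[0,0.022,0,0,0,0],[0,0.022,0,0,0,0],[0,0.012,0,0,0,0],[0,0.006,0,0,0,0],[0,0,0,0,0,0],[0,0,0,0,0,0],[0,0,0,0,0,0]]'
python3 go.py .588 .1518 .0925 95.7
```

```text
t: 26.03
eef_pos: [0.5882, 0.1529, 0.1308]
orientation: [-1.252, 1.135, -1.137]
force: [0.0, -0.6, -0.5]
finger_gap: 0.29
t 26.03 pos [0.5882 0.1529 0.1308] jaw -84.3 tilt 0.12 F [ 0.  -0.6 -0.5] gap 27.2 mm j6 1.67
ry -0.05 deg; shift before yaw [ 1.1 38.3 -0.4] after yaw [ 1.1 38.3 -0.4] mm
level fix [-0.12 -0.   -0.01]
```

```bash
python3 -m inch '[[0.0005,0.008,0,0,0,0],[0,0.008,0,0,0,0],[0,0.008,0,0,0,0],[0,0.006,0,0,0,0],[0,0.004,0,0,0,0],[0,0.002,0,0,0,0],[0,0.001,0,0,0,0],[0,0,0,0,0,0],[0,0,0,0,0,0]]'
python3 go.py .588 .1518 .0925 95.7;python3 -m inch '[[0,0.001,0,0,0,0],[0,0,0,0,0,0],[0,0,0,0,0,0]]'
```

```text
t: 26.78
eef_pos: [0.5878, 0.1524, 0.0927]
orientation: [-1.254, 1.136, -1.136]
force: [-0.7, 0.2, 1.7]
finger_gap: 0.292
t 26.78 pos [0.5878 0.1524 0.0927] jaw -84.3 tilt 0.03 F [-0.7  0.2  1.7] gap 27.4 mm j6 1.67
ry -0.04 deg; shift before yaw [0.6 0.2 0.1] after yaw [0.6 0.2 0.1] mm
level fix [-0.03 -0.   -0.  ]
t: 27.03
eef_pos: [0.5882, 0.1525, 0.0926]
orientation: [-1.253, 1.135, -1.137]
force: [-3.1, -0.6, 8.2]
finger_gap: 0.29
```

```bash
python3 -m inch '[[0,-0.001,0,0,0,0],[0,0,0,0,0,0],[0,0,0,0,0,0]]'; python3 -m inch '[[0,0,0,0,0,0],[0,0,0,0,0,0],[0,0,0,0,0,0],[0,0,0,0,0,0],[0,0,0,0,0,0]]' 70; python3 -m inch '[[0,-0.008,0,0,0,0],[0,-0.015,0,0,0,0],[0,-0.025,0,0,0,0],[0,-0.025,0,0,0,0],[0,-0.025,0,0,0,0],[0,-0.02,0,0,0,0],[0,-0.01,0,0,0,0],[0,0,0,0,0,0]]'
python3 go.py .5953 -.2008 .22 115.9
```

```text
t: 27.28
eef_pos: [0.5879, 0.1524, 0.0927]
orientation: [-1.254, 1.136, -1.136]
force: [-0.3, 0.8, 3.0]
finger_gap: 0.291
t: 27.7
eef_pos: [0.5877, 0.1523, 0.0923]
orientation: [-1.254, 1.136, -1.136]
force: [1.2, 0.0, 0.2]
finger_gap: 0.609
t: 28.37
eef_pos: [0.5884, 0.1524, 0.2231]
orientation: [-1.251, 1.134, -1.138]
force: [-0.2, 0.2, 0.5]
finger_gap: 0.702
t 28.37 pos [0.5884 0.1524 0.2231] jaw -84.3 tilt 0.23 F [-0.2  0.2  0.5] gap 66.0 mm j6 1.67
ry -20.25 deg; shift before yaw [352.2   2.8 -27.9] after yaw [ 320.8    2.3 -148.1] mm
level fix [-0.23  0.   -0.02]
```

```bash
python3 -m inch '[[0.01,0,-0.001,0,0,0],[0.02,0,-0.001,0,0,0],[0.032,0,-0.002,0,0,0],[0.032,0,-0.002,0,0,0],[0.032,0,-0.002,0,0,0],[0.032,0,-0.003,0,0,0],[0.032,0,-0.003,0,0,0],[0.032,0,-0.003,0,0,0],[0.032,0,-0.003,0,0,0],[0.032,0,-0.003,0,0,0]]' 85
python3 -m inch '[[0.032,0,-0.003,0,0,0],[0.024,0,-0.002,0,0,0],[0.01,0,-0.001,0,0,0],[0,0,0,0,-5,0],[0,0,0,0,-5,0],[0,0,0,0,-5,0],[0,0,0,0,-5.2,0],[0,0,0,0,0,0],[0,0,0,0,0,0]]'
python3 go.py .5953 -.2008 .055 115.9
python3 - <<'E'
from h import *
snap('top','t4'); z=np.load('pics/t4.npz'); W=world(z['d'],z)
def f(roi,lo,hi,W):
    m=np.zeros((480,640),bool); m[roi]=1; m&=(W[...,2]>lo)&(W[...,2]<hi); q=W[m]; print(m.sum(),np.median(q[:,2]),cv2.minAreaRect(q[:,:2].astype(np.float32)*1000))
f(np.s_[200:240,280:318],.085,.11,W)
f(np.s_[235:285,240:280],.115,.14,W)
f(np.s_[200:240,240:278],.085,.11,W)
E
```

```text
t: 29.2
eef_pos: [0.592, -0.1367, 0.2186]
orientation: [-1.255, 1.139, -1.135]
force: [0.2, 0.6, 0.0]
finger_gap: 0.85
t: 29.95
eef_pos: [0.5932, -0.2006, 0.2194]
orientation: [-1.389, 0.874, -0.871]
force: [-0.3, 0.2, -0.3]
finger_gap: 0.85
t 29.95 pos [ 0.5932 -0.2006  0.2194] jaw -64.3 tilt 0.09 F [-0.3  0.2 -0.3] gap 79.9 mm j6 0.74
ry -0.19 deg; shift before yaw [  1.3 164.4   2. ] after yaw [  1.3 164.4   2. ] mm
level fix [ 0.06  0.   -0.07]
95 0.09628284868317813 ((586.2921752929688, 153.00564575195312), (26.35728645324707, 26.401206970214844), 3.811173915863037)
152 0.12835787000674675 ((468.4683837890625, 246.83193969726562), (32.44462203979492, 33.674339294433594), 85.86518096923828)
133 0.09494036643256433 ((574.457763671875, 257.4585876464844), (58.03657531738281, 21.31593132019043), 5.021205425262451)
```

All three placed stand at the right heights. Next is the square bottle.

```bash
python3 -m inch '[[0.001,0.008,0.002,0,0,0],[0,0.018,0,0,0,0],[0,0.025,0,0,0,0],[0,0.025,0,0,0,0],[0,0.025,0,0,0,0],[0,0.025,0,0,0,0],[0,0.018,0,0,0,0],[0,0.012,0,0,0,0],[0,0.007,0,0,0,0],[0,0,0,0,0,0]]'
python3 -m inch '[[0,0,0,0,0,0],[0,0,0,0,0,0]]'
python3 go.py .5953 -.2008 .055 115.9
```

```text
t: 30.83
eef_pos: [0.5953, -0.2006, 0.056]
orientation: [-1.39, 0.873, -0.87]
force: [0.3, 0.1, 0.6]
finger_gap: 0.854
t: 31.0
eef_pos: [0.5964, -0.201, 0.0587]
orientation: [-1.389, 0.869, -0.872]
force: [-0.1, -0.5, 0.4]
finger_gap: 0.851
t 31.0 pos [ 0.5964 -0.201   0.0587] jaw -64.2 tilt 0.11 F [-0.1 -0.5  0.4] gap 80.0 mm j6 0.74
ry -0.06 deg; shift before yaw [-0.7  3.7 -0.9] after yaw [-0.7  3.7 -0.8] mm
level fix [-0.07 -0.    0.08]
```

```bash
python3 -m inch '[[0,0.003,0,0,0,0],[0,0,0,0,0,0],[0,0,0,0,0,0],[0,0,0,0,0,0],[0,0,0,0,0,0],[0,0,0,0,0,0],[0,0,0,0,0,0],[0,0,0,0,0,0]]' 0
python3 go.py .5953 -.2008 .055 115.9
python3 -m inch '[[0,-0.006,0,0,0,0],[0,-0.012,0,0,0,0],[0,-0.02,0,0,0,0],[0,-0.022,0,0,0,0],[0,-0.022,0,0,0,0],[0,-0.022,0,0,5,0],[0,-0.022,0,0,5,0],[0,-0.015,0,0,5,0],[0,-0.009,0,0,5.3,0],[0,0,0,0,0,0]]'
python3 go.py .480 .141 .205 95.7
```

```text
t: 31.67
eef_pos: [0.5958, -0.2009, 0.0546]
orientation: [-1.389, 0.871, -0.871]
force: [-1.5, 0.4, 2.4]
finger_gap: 0.532
t 31.67 pos [ 0.5958 -0.2009  0.0546] jaw -64.1 tilt 0.01 F [-1.5  0.4  2.4] gap 50.0 mm j6 0.74
ry -0.05 deg; shift before yaw [-0.3 -0.4 -0.4] after yaw [-0.3 -0.4 -0.4] mm
level fix [-0.01 -0.    0.01]
t: 32.5
eef_pos: [0.5964, -0.2011, 0.2078]
orientation: [-1.25, 1.137, -1.144]
force: [-0.2, 0.1, -1.7]
finger_gap: 0.53
t 32.5 pos [ 0.5964 -0.2011  0.2078] jaw -84.7 tilt 0.25 F [-0.2  0.1 -1.7] gap 49.8 mm j6 1.09
ry -0.39 deg; shift before yaw [-351.4    1.8  -84.3] after yaw [-352.     1.8  -81.8] mm
level fix [-0.22  0.    0.11]
```

```bash
python3 -m inch '[[-0.008,0,-0.002,0,-0.3,0],[-0.016,0,-0.004,0,0,0],[-0.024,0,-0.0055,0,0,0],[-0.024,0,-0.0055,0,0,0],[-0.024,0,-0.0055,0,0,0],[-0.024,0,-0.0055,0,0,0],[-0.024,0,-0.0055,0,0,0],[-0.024,0,-0.0055,0,0,0],[-0.024,0,-0.0055,0,0,0],[-0.024,0,-0.0055,0,0,0]]'
python3 -m inch '[[-0.024,0,-0.0055,0,0,0],[-0.024,0,-0.0055,0,0,0],[-0.024,0,-0.0055,0,0,0],[-0.024,0,-0.0055,0,0,0],[-0.024,0,-0.0055,0,0,0],[-0.016,0,-0.003,0,0,0],[0,0,0,0,0,0],[0,0,0,0,0,0],[0,0,0,0,0,0]]'
python3 go.py .480 .141 .066 95.7
```

```text
t: 33.33
eef_pos: [0.5227, 0.0104, 0.2036]
orientation: [-1.258, 1.132, -1.13]
force: [-0.0, -0.1, -2.3]
finger_gap: 0.528
t: 34.08
eef_pos: [0.4796, 0.1407, 0.204]
orientation: [-1.257, 1.133, -1.132]
force: [0.1, 0.4, -1.7]
finger_gap: 0.532
t 34.08 pos [0.4796 0.1407 0.204 ] jaw -84.0 tilt 0.05 F [ 0.1  0.4 -1.7] gap 50.0 mm j6 1.68
ry 0.25 deg; shift before yaw [ -0.3 138.    0.6] after yaw [ -0.3 138.    0.6] mm
level fix [0.04 0.   0.01]
```

```bash
python3 -m inch '[[0,0.008,0.0005,0,0,0],[0,0.02,0,0,0,0],[0,0.022,0,0,0,0],[0,0.022,0,0,0,0],[0,0.018,0,0,0,0],[0,0.01,0,0,0,0],[0,0,0,0,0,0],[0,0,0,0,0,0],[0,0,0,0,0,0]]'
python3 go.py .480 .141 .066 95.7
```

```text
t: 34.83
eef_pos: [0.4809, 0.1411, 0.1054]
orientation: [-1.254, 1.133, -1.134]
force: [-0.2, 0.2, -1.1]
finger_gap: 0.526
t 34.83 pos [0.4809 0.1411 0.1054] jaw -84.2 tilt 0.08 F [-0.2  0.2 -1.1] gap 49.5 mm j6 1.68
ry 0.14 deg; shift before yaw [-0.  39.4 -1. ] after yaw [-0.  39.4 -1. ] mm
level fix [-0.08  0.   -0.01]
```

```bash
python3 -m inch '[[0,0.008,-0.0005,0,0,0],[0,0.008,0,0,0,0],[0,0.008,0,0,0,0],[0,0.006,0,0,0,0],[0,0.004,0,0,0,0],[0,0.003,0,0,0,0],[0,0.001,0,0,0,0],[0,0,0,0,0,0],[0,0,0,0,0,0]]'
python3 go.py .480 .141 .066 95.7;python3 -m inch '[[0,0.001,0,0,0,0],[0,0,0,0,0,0],[0,0,0,0,0,0]]'
```

```text
t: 35.58
eef_pos: [0.4799, 0.1412, 0.0666]
orientation: [-1.256, 1.133, -1.134]
force: [-0.5, 0.5, -0.9]
finger_gap: 0.529
t 35.58 pos [0.4799 0.1412 0.0666] jaw -84.1 tilt 0.02 F [-0.5  0.5 -0.9] gap 49.7 mm j6 1.68
ry 0.16 deg; shift before yaw [0.2 0.6 0. ] after yaw [0.2 0.6 0. ] mm
level fix [-0.02  0.   -0.  ]
t: 35.83
eef_pos: [0.4799, 0.1411, 0.0656]
orientation: [-1.255, 1.133, -1.134]
force: [-0.3, -0.3, -1.5]
finger_gap: 0.533
```

```bash
python3 -m inch '[[0,0.001,0,0,0,0],[0,0,0,0,0,0],[0,0,0,0,0,0]]'
```

```text
t: 36.08
eef_pos: [0.48, 0.1412, 0.0656]
orientation: [-1.255, 1.133, -1.134]
force: [-5.7, -1.6, 14.0]
finger_gap: 0.53
```

```bash
python3 -m inch '[[0,-0.001,0,0,0,0],[0,0,0,0,0,0],[0,0,0,0,0,0]]'; python3 -m inch '[[0,0,0,0,0,0],[0,0,0,0,0,0],[0,0,0,0,0,0],[0,0,0,0,0,0],[0,0,0,0,0,0]]' 75; python3 -m inch '[[0,-0.008,0,0,0,0],[0,-0.015,0,0,0,0],[0,-0.025,0,0,0,0],[0,-0.025,0,0,0,0],[0,-0.025,0,0,0,0],[0,-0.025,0,0,0,0],[0,-0.02,0,0,0,0],[0,-0.01,0,0,0,0]]'
python3 -m inch '[[0.01,-0.005,0,0,0,0],[0.02,-0.01,0,0,0,0],[0.03,-0.01,0,0,0,0],[0.03,0,0,0,0,0],[0.03,0,0,0,0,0],[0.03,0,0,0,0,0],[0.03,0,0,0,0,0],[0.02,0,0,0,0,0],[0.01,0,0,0,0,0],[0,0,0,0,0,0]]'
python3 - <<'E'
from h import *
snap('scene','s5');snap('top','t5'); z=np.load('pics/t5.npz'); W=world(z['d'],z)
def f(roi,lo,hi,W):
    m=np.zeros((480,640),bool); m[roi]=1; m&=(W[...,2]>lo)&(W[...,2]<hi); q=W[m]; print(m.sum(),np.median(q[:,2]),cv2.minAreaRect(q[:,:2].astype(np.float32)*1000))
f(np.s_[200:240,280:318],.085,.11,W)
f(np.s_[235:285,240:280],.115,.14,W)
f(np.s_[200:240,240:278],.085,.11,W)
f(np.s_[240:285,281:325],.105,.13,W)
f(np.s_[240:285,281:325],.075,.085,W)
E
```

```text
t: 36.33
eef_pos: [0.4799, 0.1411, 0.0656]
orientation: [-1.256, 1.133, -1.134]
force: [-0.8, 0.8, 2.5]
finger_gap: 0.534
t: 36.75
eef_pos: [0.4798, 0.1411, 0.0654]
orientation: [-1.256, 1.134, -1.134]
force: [-0.8, -0.6, -0.1]
finger_gap: 0.755
t: 37.42
eef_pos: [0.4804, 0.1412, 0.2216]
orientation: [-1.253, 1.131, -1.135]
force: [0.4, -0.6, -0.2]
finger_gap: 0.754
t: 38.25
eef_pos: [0.5009, -0.0695, 0.2425]
orientation: [-1.256, 1.137, -1.134]
force: [0.5, 0.4, -0.1]
finger_gap: 0.753
97 0.09600766034142788 ((586.4000854492188, 152.06637573242188), (26.779422760009766, 27.221900939941406), 19.275680541992188)
149 0.12786275436351602 ((468.4789123535156, 247.33485412597656), (32.7205924987793, 33.33047103881836), 87.88350677490234)
132 0.09487945178769826 ((574.7963256835938, 257.0722961425781), (58.01443862915039, 22.189292907714844), 5.106281757354736)
143 0.11817419726602542 ((478.4639587402344, 140.3837890625), (32.22832489013672, 34.45316696166992), 27.020057678222656)
163 0.08167684220516545 ((478.6628723144531, 140.2167205810547), (49.776100158691406, 49.99706268310547), 5.688295841217041)
```

View pics/s5.png

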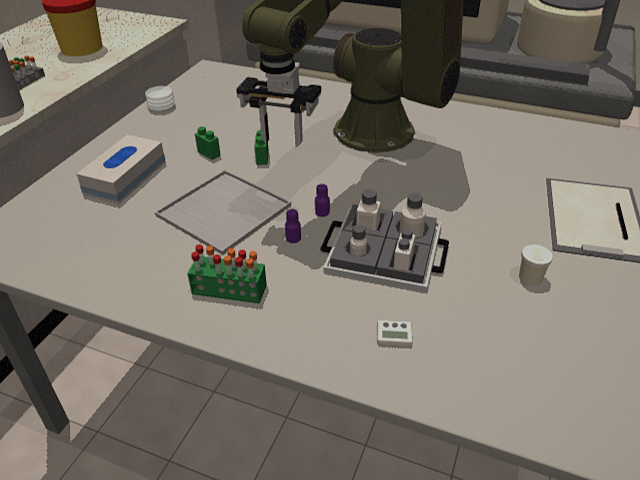

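View pics/t5.png

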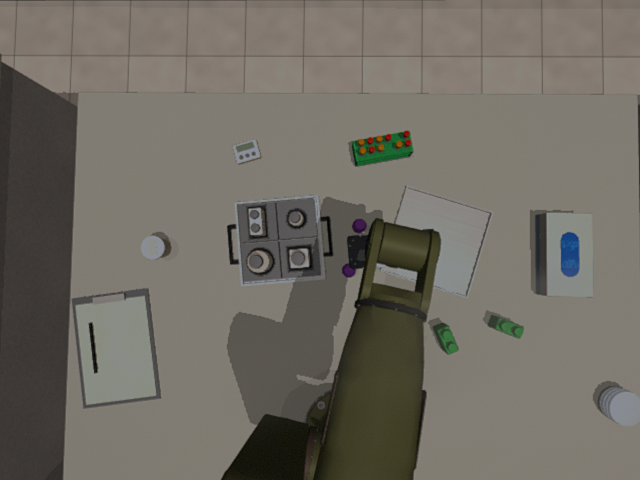

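All four containers stand in their own wells at the seated heights: top view (258,222) pack, (297,218) small, (260,261) large, (299,258) square. The tube rack and cup have not moved, and the arm is clear of everything. I'm handing in.

```bash
python3 -c "
from plant import bot
print(bot.get_state()['t']);print(bot.close_job())"
```

```text
38.35
the job is handed in; nothing more can be done
None
```

I placed all four containers in their matching wells and handed the job in at 38.35 s. I lowered each one until the wrist force showed contact with the well floor (8–17 N), then opened the gripper and lifted clear.

**Final check (top camera):**

| Container | Top of cap, measured | Top of cap, expected | Offset from the well's centre (as first measured by the top camera) |
|---|---|---|---|
| `pack_oblong` | 94.9 mm | 95 mm | about 2.5 mm |
| `bottle_round_large` | 127.9 mm | 128 mm | about 1 mm |
| `bottle_round_small` | 96.0 mm | 96 mm | about 1 mm |
| `bottle_square` | 118.2 mm | 118 mm | about 1 mm |

- **Uprightness:** all four look upright in the final pictures; I did not measure their tilt as an angle.
- **Bystanders:** the tube rack, the specimen cup and the purple and green look-alikes look unmoved in the final pictures. The arm was clear of everything.
- **Disagreement:** the wrist and top cameras differed by about 2 mm, which is within the stated calibration. I aimed between the two readings.

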